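Make up two door-fitting kits

TASK

Make up the two fitting kits in the grey trays, one part to a compartment, each standing flat on the compartment's floor the same way up as it stands now. Counting from the end with the hanging tab, the three-compartment tray gets the tall narrow sleeve, then the angle bracket, then the clamp block; the two-compartment tray gets the wide collar, then the flanged hub. Leave the tape roll, the little carton and the tin where they are.

Things in the scene. Friction and masses are not known exactly. Their poses are not given: they have to be found in the camera images.
- long_tray: Fixed grey tray, three equal compartments in one row: 238 mm long (x) x 108 mm (y); a flat tab (25 x 50 mm, dark dot) sticks out of its -x end. Walls 4 mm thick, tops 18 mm above bench; floor 4 mm thick; each compartment 74 (x) x 100 mm (y) inside. Origin: underside centre, x along the row away from the tab, z up. Compartment centres: x = -78 (by the tab), 0 and +78 mm, y = 0.
- short_tray: Fixed grey tray, two equal compartments in one row: 160 mm long (x) x 108 mm (y); a flat tab (25 x 50 mm, dark dot) sticks out of its -x end. Walls 4 mm thick, tops 18 mm above bench; floor 4 mm thick; each compartment 74 (x) x 100 mm (y) inside. Origin: underside centre, x along the row away from the tab, z up. Compartment centres: x = -39 (by the tab) and +39 mm, y = 0.
- sleeve: Tall narrow steel sleeve: a plain tube standing upright, 34 mm outer diameter, 22 mm bore, 52 mm high, loose, about 0.16 kg. Origin: centre of the underside; z is the tube's axis, up.
- collar: Wide thick-walled steel collar, lying on its flat face with the bore upright: 54 mm outer diameter, 28 mm bore, 42 mm high, loose, about 0.35 kg. Origin: centre of the underside; z is the bore's axis, up.
- angle: Steel angle bracket, an L standing on its foot: foot 50 mm (x) by 44 mm (y) by 8 mm thick; upright plate 8 mm thick (x), 44 mm wide (y), reaching 52 mm above the underside, at the -x edge of the foot, the plate's mid-plane at x = -21 mm. Loose, about 0.22 kg. Origin: centre of the foot's underside; z up.
- block: Grey plastic pipe-clamp block, 50 mm (x) by 32 mm (y) by 46 mm high, with a dark parting line round it, a dark round pipe bore mark on both long sides and two low steel bolt heads (4 mm) on top. Loose, about 0.12 kg. Origin: centre of the underside; z up.
- hub: Aluminium flanged hub standing on its flange: round flange 56 mm in diameter and 12 mm thick, and on it a round neck 30 mm in diameter up to 52 mm above the underside, with a small dark centre hole on top. Loose, about 0.18 kg. Origin: centre of the underside; z up.
- tape: Bystander, to be left alone: roll of black tape lying flat, 60 mm diameter, 38 mm bore, 19 mm high, loose. Origin: centre of the underside.
- carton: Bystander, to be left alone: small closed cardboard box, 52 mm (x) by 40 mm (y) by 40 mm high, loose. Origin: centre of the underside.
- tin: Bystander, to be left alone: round closed steel tin with a pale paper label, 50 mm diameter, 58 mm high, loose. Origin: centre of the underside.
Mind the look-alikes: they are no part of the job. What is shaped like the short_tray but orange is not meant.

How it is judged (in metres and radians):
At the end, for the whole second after the job is handed in: Each part stands upright (0.12 rad) on its own compartment floor (within 25 mm along, 37 mm across), released, at rest. From the tab: sleeve, angle, block in the three-compartment tray; collar, hub in the two-compartment tray (x of sleeve in the frame of long_tray between -0.103 and -0.053 m and y of sleeve in the frame of long_tray between -0.037 and 0.037 m and z of sleeve in the frame of long_tray between 0.001 and 0.008 m and angle between each of sleeve, angle, block, collar, hub's own z axis and vertical below 0.12 rad and linear speed of each of sleeve, angle, block, collar, hub below 0.02 m/s and angular speed of each of sleeve, angle, block, collar, hub below 0.2 rad/s and contact force between the fingers and sleeve below 0.1 N and x of angle in the frame of long_tray between -0.025 and 0.025 m and y of angle in the frame of long_tray between -0.037 and 0.037 m and z of angle in the frame of long_tray between 0.001 and 0.008 m and contact force between the fingers and angle below 0.1 N and x of block in the frame of long_tray between 0.053 and 0.103 m and y of block in the frame of long_tray between -0.037 and 0.037 m and z of block in the frame of long_tray between 0.001 and 0.008 m and contact force between the fingers and block below 0.1 N and x of collar in the frame of short_tray between -0.064 and -0.014 m and y of collar in the frame of short_tray between -0.037 and 0.037 m and z of collar in the frame of short_tray between 0.001 and 0.008 m and contact force between the fingers and collar below 0.1 N and x of hub in the frame of short_tray between 0.014 and 0.064 m and y of hub in the frame of short_tray between -0.037 and 0.037 m and z of hub in the frame of short_tray between 0.001 and 0.008 m and contact force between the fingers and hub below 0.1 N); the robot touches nothing.
It fails at once if the tape roll is shifted by more than 20 mm (distance of tape from where it was at the start of the episode above 0.02 m).
It fails at once if the carton is shifted by more than 20 mm (distance of carton from where it was at the start of the episode above 0.02 m).
It fails at once if the tin is shifted by more than 20 mm (distance of tin from where it was at the start of the episode above 0.02 m).
It also fails if it takes over 128 s, if anything falls off the work surface, if the arm or the gripper's body presses on something with over 40 N, if the wrist force passes 120 N, or if a joint passes its speed limit or range.

ROBOT

A 6-joint arm with a two-finger parallel gripper is mounted at the origin on the work surface. World frame = base frame: x ahead of the robot, y to its left, z up, the work surface at z = 0. Lengths are in m, angles in degrees, forces in N, time in s.
With the tool pointing down it reaches from about 0.25 to 0.725 m from the base axis. Payload 9.7 kg.
Tool frame: the origin (TCP) lies midway between the tips of the shut fingers; the grasp point (between the pads) lies 19 mm behind it (bot.hold_point_z is the distance from the TCP to the grasp point, in m); z points along the fingers, y is the line along which they close (so a half turn about z gives the same grasp; the last joint's range is limited). The gripper opens to 85 mm and grips with 20 to 120 N. Pads are 22 mm wide; open, the fingers measure 114 mm over their backs; the gripper's body (76 mm by 85 mm) begins 54 mm behind the grasp point. The pads swing forward as they close: fully open they stand 13 mm farther back than shut.
Start: joints at [64.63, 4.979, 10.078, 95.1, 0, 90], TCP at [0.236, 0.497, 0.231] pointing down, gripper open.
Joint ranges: [-179.16, 179.16], [-48.56, 103.87], [-65.8, 70.77], [-126.05, 130.52], [-82.76, 87.17], [-180, 180]. Speed limits (degrees/s): [127.2, 127.2, 147.25, 180, 180, 180].

INTERFACE

Orientations are given as [roll, pitch, yaw] about the fixed x, y, z axes, in that order (R = Rz(yaw) Ry(pitch) Rx(roll)).
In Python, from workcell import bot gives the robot as it stands.
- The arm moves only by the tool play_rows, never from a script. Its argument "steps" is a list that holds one entry, the list of rows, each a list of 4 numbers: the shift along the tool's x, y, z in m, then the turn about the tool's z in rad. In form: [[[tx, ty, tz, yaw], ...]]. A call has exactly 5 rows; each row shifts and turns the commanded pose from where the row before left it, along the tool's axes as they then stand; what a row does not reach is not made up. A row lasts 1/12 s, in which the tool goes at most 41.7 mm and 7.16 degrees, less where a joint would pass 70% of its speed; a pose out of reach is approached as far as the arm can. A call is refused whole if a number of a shift passes 0.0417 or a number of a turn 0.125, either way. A call with a gripper value outside its range is refused whole. "gripper" is the finger opening in m, from 0 to 0.0854, set as the call begins (left out, the last holds). The fingers move at their own pace and stop on an object; "squeeze" is the grip in N (left out, the last holds). Time passes only in rows, so rows that do not move let the fingers close, or fill a call up. It gives the time, the measured TCP pose, the force, the opening and the grip force at its end, in the units of the state.
- bot.get_obs(): the state, without advancing time (a new reading comes with each control period).
- bot.camera(name): name is "side" or "top"; returns a dict with "img" (420x560x3 uint8, blue, green, red), "vfov" (degrees; the focal length in pixels is half the picture's height over the tangent of half this angle, whatever the lens; pixels are square), "cx", "cy" (the principal point, pixels), "xyz" and "attitude" of the camera in the world. Camera axes: x right, y down, z forward; pixel columns grow to the right and rows downward; lengths in m; the calibration is good to about 2 mm. A picture is of the moment at which its call begins. There is no depth.
- bot.job_done(): hands the job in; it is judged then, once.
The state is a dict: "time": time; "q": joint angles; "qd": joint speeds; "joint_efforts": joint torques, N m; "ee_pos": TCP position; "tcp_rot": TCP orientation; "wrist_force": force on the tool from outside, world axes, zero at the start; "torque": the same for the moment, N m; "opening": finger opening in m; "grasp_force": force on a finger pad.
Only numpy, scipy, OpenCV 4.12 (cv2) and the standard library are available. Lean on these libraries where they do the work, as an engineer would, in place of code of your own. Each camera call takes 0.05 s, during which the arm holds its last target. There are 200 camera calls.

## Working session

There is one attempt and no reset: what is moved stays moved. The work goes in short steps, Python scripts to look and compute and a tool call to move; the robot and the scene stay as the last step left them, time stands still between calls to the robot, and variables do not carry over. Pictures are saved under pics/ and viewed, at most 14 in all, crops included, and the job is handed in when it is done.

Besides the shell and the picture viewer there is one more tool, called by a JSON object that holds its "method" and its "body", one argument or row to a line. play_rows: Moves the arm, as the interface text tells. Its arguments: {"type":"object","properties":{"steps":{"type":"array","items":{"type":"array","items":{"type":"array","items":{"type":"number"}}}},"gripper":{"type":"number"},"squeeze":{"type":"number"}},"required":["steps"]}

```bash
mkdir -p pics; ls; python3 - <<'E'
from workcell import bot
import cv2
print(bot.get_obs(), bot.hold_point_z)
for n in("side","top"):
    c=bot.camera(n); cv2.imwrite(f"pics/{n}0.png",c["img"]); print({k:v for k,v in c.items() if k!="img"})
E
```

```text
pics
{'time': 0.0, 'q': array([6.46273031e+01, 5.01057271e+00, 1.00359801e+01, 9.50977725e+01,
       1.12585806e-03, 9.00015608e+01]), 'qd': array([-0.13104961,  0.03975558, -0.04630544,  0.09847629, -0.02932567,
       -0.00361253]), 'joint_efforts': array([ 2.22929484e-04, -5.20391536e+01,  4.64797533e+01,  1.66886277e-02,
       -2.33301932e-06, -2.25910964e-05]), 'ee_pos': array([0.2355836 , 0.49676176, 0.23060178]), 'tcp_rot': array([-1.79927635e+02, -1.12388582e-03,  1.54625741e+02]), 'wrist_force': array([-0.04767984,  0.02253816,  0.32653147]), 'torque': array([-0.01258322, -0.01274311, -0.04747361]), 'grasp_force': 0.0, 'opening': 0.08527844155088748} 0.0187
{'vfov': 51.12573348173327, 'cx': 278.2215133423523, 'cy': 208.978047245158, 'xyz': array([ 0.16907711, -0.73692486,  0.53880194]), 'attitude': array([-120.63792979,    0.84371576,  -23.92145908])}
{'vfov': 51.76315387833887, 'cx': 283.40149118251975, 'cy': 211.34509372112657, 'xyz': array([ 0.42618661, -0.00460519,  0.82388251]), 'attitude': array([-174.20534573,   -1.03911579,  -89.48954152])}
```

View pics/top0.png

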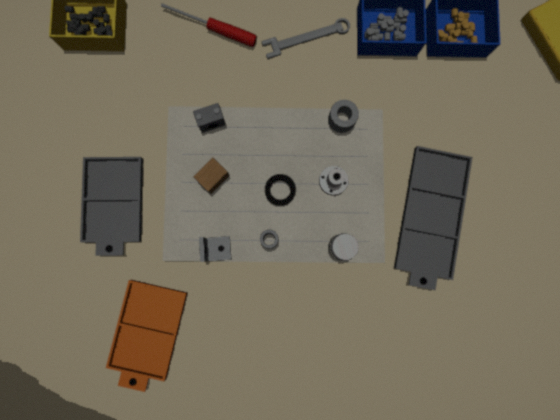

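View pics/side0.png

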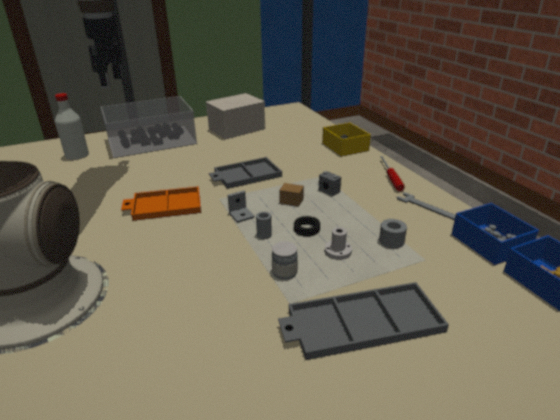

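The top view shows these parts: block (209,117), collar (344,115), hub (334,181), sleeve (270,240), angle (217,248). The bystanders are the carton (211,176), tape (280,190) and tin (344,247). The grey short tray is at (112,200) with its tab at the bottom (109,248). The grey long tray is at (433,215) with its tab at (423,281). The orange tray (148,330) is a decoy. The side view agrees: collar (393,232), hub (339,241), sleeve (264,224), angle (239,206), block (330,183).

Look-alikes: short tray (112,200) against the orange tray (148,330), collar (344,115) against the tape (280,190), and sleeve (270,240) against the tin (344,247). I'll check these in close crops.

```bash
python3 - <<'E'
import cv2
def g(f,x,y,w,h,s,o,st=20):
    i=cv2.imread(f)[y:y+h,x:x+w]; i=cv2.resize(i,None,fx=s,fy=s,interpolation=cv2.INTER_CUBIC)
    i=cv2.convertScaleAbs(i,alpha=1.5)
    for a in range((x//st+1)*st,x+w,st):
        cv2.line(i,(int((a-x+.5)*s),0),(int((a-x+.5)*s),6),(0,0,255),1); cv2.putText(i,str(a),(int((a-x)*s)-10,16),0,.35,(0,0,255),1)
    for a in range((y//st+1)*st,y+h,st):
        cv2.line(i,(0,int((a-y+.5)*s)),(6,int((a-y+.5)*s)),(0,0,255),1); cv2.putText(i,str(a),(8,int((a-y)*s)+4),0,.35,(0,0,255),1)
    cv2.imwrite(o,i)
g("pics/top0.png",190,95,180,172,4.4,"pics/t1.png") if 0 else g("pics/top0.png",190,95,180,172,3.48,"pics/t1.png")
g("pics/side0.png",205,160,225,130,3.5,"pics/s1.png")
g("pics/top0.png",70,135,410,165,1.95,"pics/t2.png")
E
```

```text
(no output)
```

View pics/t1.png

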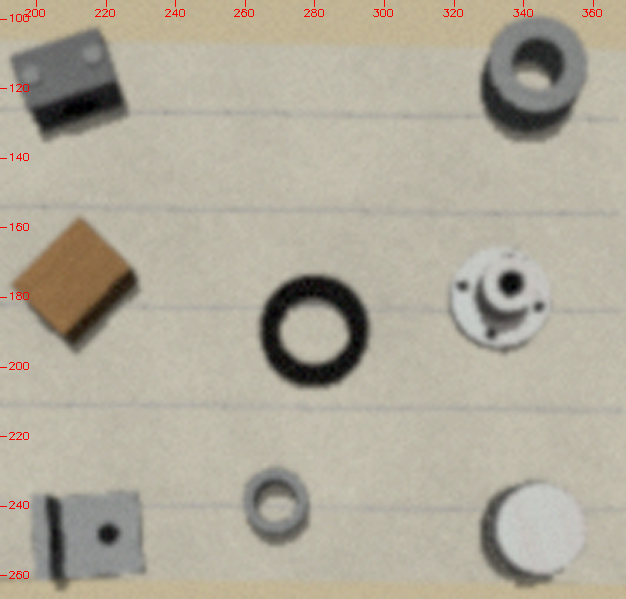

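View pics/s1.png

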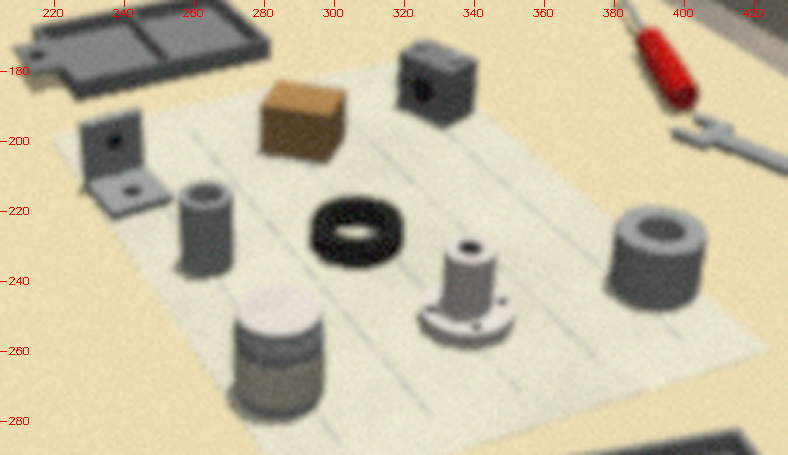

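View pics/t2.png

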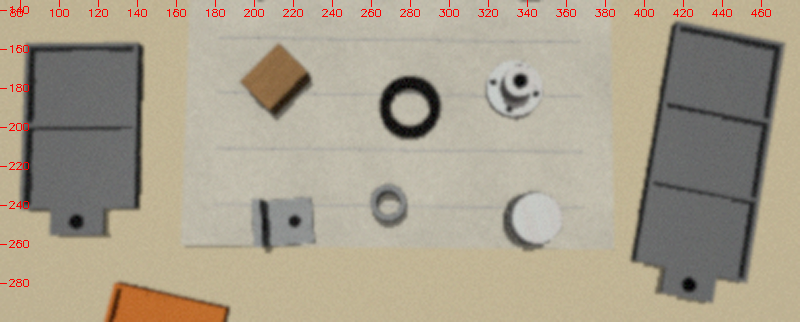

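The crops confirm the choices. The collar is a thick ring, the sleeve a narrow tube, the tin a white disc, the tape a flat black ring, and the angle's plate is on its left (+y) side. Next I'll triangulate from both views and fit the trays.

```bash
cat > h.py <<'E'
import numpy as np, cv2, pickle, os
from scipy.spatial.transform import Rotation as R
from scipy.optimize import least_squares, minimize
def cams():
    if not os.path.exists("cam.pkl"):
        from workcell import bot
        pickle.dump({n:bot.camera(n) for n in("top","side")},open("cam.pkl","wb"))
    return pickle.load(open("cam.pkl","rb"))
C=cams()
def proj(n,P):
    c=C[n]; f=210/np.tan(np.radians(c["vfov"]/2)); M=R.from_euler("xyz",c["attitude"],degrees=True)
    p=M.inv().apply(np.atleast_2d(P)-c["xyz"]); return f*p[:,:2]/p[:,2:]+[c["cx"],c["cy"]]
def tri(t,s):
    r=least_squares(lambda X:np.r_[proj("top",X)[0]-t,proj("side",X)[0]-s],[.45,0,.05]); return r.x,r.fun
def onplane(n,uv,z):
    return least_squares(lambda X:proj(n,[*X,z])[0]-uv,[.45,0]).x
def pose(P,x,y,yaw):
    return R.from_euler("z",yaw).apply(np.asarray(P,float))+[x,y,0]
E
python3 - <<'E'
from h import *
T=lambda x,y:np.array([x/3.48+189.5,y/3.48+94.5]); S=lambda x,y:np.array([x/3.5+204.5,y/3.5+159.5])
for n,t,s in[("collar",T(538,64),S(659,229)),("hub",T(511,283),S(470,247)),("sleeve",T(276,500),S(206,195)),("bolt1",T(29,74),S(423,46)),("bolt2",T(93,54),S(461,63)),("tapec",T(315,331),S(356,231)),("cartontop",T(73,276),S(304,99)),("tin",T(541,529),S(279,310)),("plateL",T(37,494),S(143,109)),("plateR",T(50,580),S(82,122)),("foot1",T(138,490),S(172,192)),("foot2",T(145,573),S(118,216))]:
    x,f=tri(t,s); print(n,x.round(4),f.round(1))
# trays
for name,L,px in[("short",.160,(112,200)),("long",.238,(433,215))]:
    masks={}
    for n in C:
        im=C[n]["img"].astype(int); masks[n]=None
    im=C["top"]["img"]; hsv=cv2.cvtColor(im,cv2.COLOR_BGR2HSV)
    m=((hsv[...,1]<60)&(hsv[...,2]<125)).astype(np.uint8)
    m=cv2.morphologyEx(m,cv2.MORPH_OPEN,np.ones((3,3)))
    k,lab=cv2.connectedComponents(m); m=(lab==lab[px[1],px[0]]).astype(np.uint8)
    h=L/2; box=[[a,b,z] for a in(-h,h) for b in(-.054,.054) for z in(0,.018)]; tab=[[a,b,z] for a in(-h-.025,-h) for b in(-.025,.025) for z in(0,.004)]
    def ren(p):
        o=np.zeros(m.shape,np.uint8)
        big=np.zeros((420*4,560*4),np.uint8)
        for q in(box,tab):
            hl=cv2.convexHull(((proj("top",pose(q,*p))+.5)*4).astype(np.float32)).astype(int); cv2.fillConvexPoly(big,hl,1)
        return cv2.resize(big.astype(np.float32),(560,420),interpolation=cv2.INTER_AREA)
    x0=onplane("top",px,.018)
    best=min((minimize(lambda p:np.abs(ren([p[0],p[1],p[2]])-m).sum(),[*x0,w],method="Nelder-Mead",options=dict(initial_simplex=[[*x0,w],[x0[0]+.01,x0[1],w],[x0[0],x0[1]+.01,w],[*x0,w+.15]])) for w in(0,.2,-.2)),key=lambda r:r.fun)
    print(name,best.x.round(4),np.degrees(best.x[2]).round(1),best.fun,m.sum())
    # side-view check: rim corners projected, and divider
    print(proj("side",pose([[-h,-.054,.018],[h,-.054,.018],[h,.054,.018],[-h,.054,.018],[-h-.0125,0,.004]],*best.x)).round(0).tolist())
    print(proj("top",pose([[-h-.0125,0,.004]],*best.x)).round(1).tolist())
E
```

```text
collar [ 0.6909 -0.1294  0.0427] [-0.   0.1  0.1 -0. ]
hub [ 0.5701 -0.113   0.054 ] [ 0.  -0.1 -0.1  0. ]
sleeve [0.4566 0.0076 0.0517] [ 0.  -0.1 -0.1  0. ]
bolt1 [0.6809 0.1409 0.0463] [ 0.1 -0.3 -0.4  0.1]
bolt2 [0.6929 0.1075 0.0449] [ 0.2 -0.4 -0.5  0.1]
tapec [ 0.5501 -0.0118  0.0114] [-0.  0.  0. -0.]
cartontop [0.5739 0.1161 0.0391] [ 0.  -0.1 -0.2  0. ]
tin [ 0.4432 -0.1275  0.058 ] [ 0.1 -0.3 -0.3  0. ]
plateL [0.4592 0.1294 0.0513] [ 0.2 -0.5 -0.7  0. ]
plateR [0.415  0.1211 0.056 ] [ 0.1 -0.2 -0.2  0. ]
foot1 [0.4624 0.0827 0.0111] [-0.1  0.1  0.2 -0. ]
foot2 [0.4197 0.0779 0.0064] [ 0.3 -0.8 -1.   0. ]
short [0.5294 0.3061 0.0138] 0.8 357.375 5934
[[226.0, 183.0], [282.0, 171.0], [266.0, 156.0], [213.0, 167.0], [215.0, 180.0]]
[[110.5, 248.0]]
long [ 0.5101 -0.3039 -0.1838] -10.5 426.6875 8299
[[305.0, 354.0], [448.0, 325.0], [415.0, 282.0], [287.0, 305.0], [288.0, 335.0]]
[[421.3, 280.8]]
```

The part heights agree with the description. The tray fit residual is high, so I'll check it with an overlay.

```bash
python3 - <<'E'
from h import *
im=C["top"]["img"]; hsv=cv2.cvtColor(im,cv2.COLOR_BGR2HSV)
def panel(n,x,y,w,h,s):
    i=cv2.resize(C[n]["img"][y:y+h,x:x+w],None,fx=s,fy=s,interpolation=cv2.INTER_CUBIC); i=cv2.convertScaleAbs(i,alpha=1.6)
    for a in range((x//10+1)*10,x+w,10):
        cv2.line(i,(int((a-x+.5)*s),0),(int((a-x+.5)*s),5),(0,0,255),1); cv2.putText(i,str(a),(int((a-x)*s)-10,14),0,.3,(0,0,255),1)
    for a in range((y//10+1)*10,y+h,10):
        cv2.line(i,(0,int((a-y+.5)*s)),(5,int((a-y+.5)*s)),(0,0,255),1); cv2.putText(i,str(a),(7,int((a-y)*s)+4),0,.3,(0,0,255),1)
    return i
a=panel("top",70,145,85,120,4.6); b=panel("top",385,138,95,158,3.5)
H=max(a.shape[0],b.shape[0]); p=lambda i:cv2.copyMakeBorder(i,0,H-i.shape[0],0,0,0)
cv2.imwrite("pics/tr.png",np.hstack([p(a),p(b)]))
a=panel("side",205,150,85,45,4.6); b=panel("side",275,280,180,80,4.4); 
cv2.imwrite("pics/ts.png",np.vstack([cv2.copyMakeBorder(a,0,0,0,b.shape[1]-a.shape[1],0),b]))
E
```

```text
(no output)
```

View pics/tr.png

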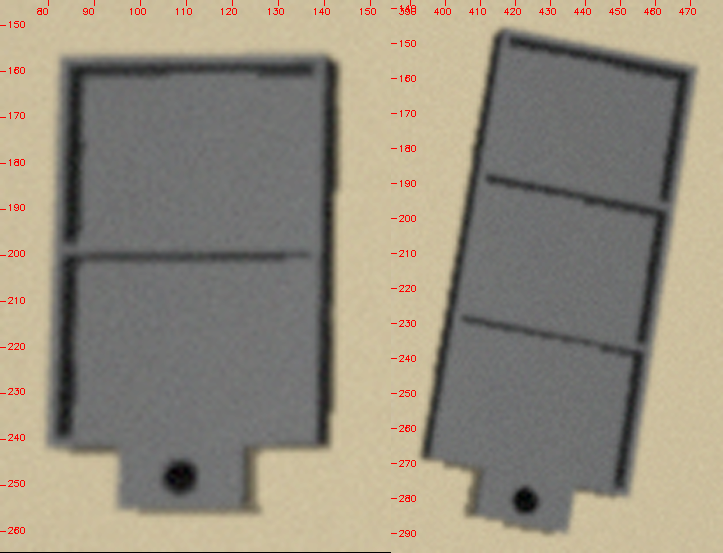

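View pics/ts.png

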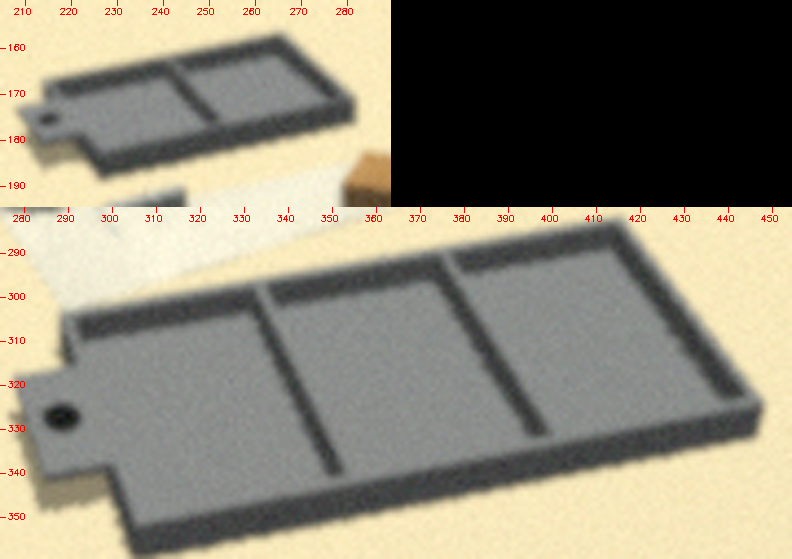

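Both crops show rims, dividers and tab dots clearly. Short tray rim corners in the top view are (83,157), (140,157), (80,241), (138,241); long tray (416,147), (471,157), (396,269), (452,279). The tab sits at rim height and not on the bench, which is what spoiled the fit. I'll refit on corner points from both views.

```bash
python3 - <<'E'
from h import *
D={"short":(.08,[(83.2,157.1),(140.2,156.9),(79.9,241.2),(138.4,241.2),(108.4,248.2)],[(266.5,157.3),(281.2,171.7),(214.3,166.9),(225.6,183.6),(214.9,175.4)]),
"long":(.119,[(416.5,146.9),(471.4,156.9),(396.5,268.9),(452.2,278.9),(422.8,280.4)],[(415.9,282.9),(447.7,323.8),(289.3,304.0),(305.4,351.8),(288.6,327.5)])}
for n,(h,t,s) in D.items():
    M=lambda z:[[h,.054,z],[h,-.054,z],[-h,.054,z],[-h,-.054,z],[-h-.0125,0,z]]
    f=lambda p:np.r_[proj("top",pose(M(p[3]),*p[:3]))-t,proj("side",pose(M(p[3]),*p[:3]))-s].ravel()
    r=least_squares(f,[.5,0.3 if n=="short" else -.3,0,.018],loss="soft_l1"); print(n,r.x.round(4),np.degrees(r.x[2]).round(2)); print(f(r.x).round(1).reshape(-1,10))
E
```

```text
short [0.5288 0.3047 0.0115 0.0165] 0.66
[[-0.  -0.7  0.6 -0.4 -0.6  0.3 -0.2  0.2  0.1  0.1]
 [-0.5 -0.2  0.5 -0.2 -0.9  0.6  0.3 -0.2  0.   0.7]]
long [ 0.5112 -0.3024 -0.1885  0.0182] -10.8
[[-0.1 -1.8  0.5 -0.7 -1.2 -0.8  0.2  0.7 -0.   0.2]
 [-0.5 -1.3  0.8  0.5 -1.6 -0.2 -0.1  0.7 -0.3  0.5]]
```

The fits are good, with rims at 17–18 mm. Next is a small planner that turns world waypoints into tool-axis rows.

```bash
cat > plan.py <<'E'
# plan.py "x,y,z,psi,rows" ... : world waypoints (m, deg; psi = tool yaw) -> rows in tool axes
import sys, json, numpy as np
from workcell import bot
o=bot.get_obs(); p=np.array(o["ee_pos"]); w=np.radians(o["tcp_rot"][2])
rows=[]
for a in sys.argv[1:]:
    x,y,z,psi,n=map(float,a.split(",")); n=int(n); p0=p.copy(); w0=w; t=np.array([x,y,z])
    dw=(np.radians(psi)-w0+np.pi)%(2*np.pi)-np.pi
    for k in range(1,n+1):
        d=p0+(t-p0)*k/n-p; c,s=np.cos(w),np.sin(w)
        r=np.round([d[0]*c+d[1]*s, d[0]*s-d[1]*c, -d[2]],3)
        turn=np.round(-(w0+dw*k/n-w),2 if k<n else 3)
        rows.append([*map(float,r),float(turn)])
        p=p+[r[0]*c+r[1]*s, r[0]*s-r[1]*c, -r[2]]; w=w-turn
    rows+= [[0,0,0,0]]*(-len(rows)%5)
m=np.abs(np.array(rows)); print("max",m[:,:3].max(),m[:,3].max(), "t",round(o["time"],2))
for i in range(0,len(rows),5): print(json.dumps([rows[i:i+5]]))
E
python3 plan.py .4566,.0076,.12,169.2,15 .4566,.0076,.016,169.2,5
```

```text
max 0.029 0.02 t 0.2
[[[-0.027, -0.023, 0.007, -0.02], [-0.027, -0.024, 0.008, -0.01], [-0.027, -0.024, 0.007, -0.02], [-0.026, -0.024, 0.008, -0.02], [-0.025, -0.025, 0.007, -0.01]]]
[[[-0.026, -0.026, 0.007, -0.02], [-0.025, -0.025, 0.008, -0.02], [-0.024, -0.027, 0.007, -0.02], [-0.024, -0.026, 0.008, -0.01], [-0.023, -0.027, 0.007, -0.02]]]
[[[-0.023, -0.028, 0.007, -0.02], [-0.023, -0.028, 0.008, -0.01], [-0.022, -0.028, 0.007, -0.02], [-0.021, -0.028, 0.007, -0.02], [-0.021, -0.029, 0.008, -0.014]]]
[[[-0.0, -0.0, 0.021, -0.0], [-0.0, -0.0, 0.021, -0.0], [-0.0, -0.0, 0.02, -0.0], [-0.0, -0.0, 0.021, -0.0], [-0.0, -0.0, 0.021, -0.0]]]
```

{"method": "play_rows", "body": {
  "steps": [
    [[-0.027,-0.023,0.007,-0.02],[-0.027,-0.024,0.008,-0.01],[-0.027,-0.024,0.007,-0.02],[-0.026,-0.024,0.008,-0.02],[-0.025,-0.025,0.007,-0.01]]
  ],
  "gripper": 0.07,
  "squeeze": 60
}}

```text
time: 0.62
ee_pos: [0.3093, 0.3328, 0.1936]
tcp_rot: [-180.0, -0.0, 159.3]
wrist_force: [0.8, 0.9, 0.6]
opening: 0.0704
grasp_force: 0.0
```

{"method": "play_rows", "body": {
  "steps": [
    [[-0.026,-0.026,0.007,-0.02],[-0.025,-0.025,0.008,-0.02],[-0.024,-0.027,0.007,-0.02],[-0.024,-0.026,0.008,-0.01],[-0.023,-0.027,0.007,-0.02]]
  ]
}}

```text
time: 1.03
ee_pos: [0.3832, 0.1695, 0.1569]
tcp_rot: [180.0, 0.0, 164.4]
wrist_force: [0.8, 0.2, 0.7]
opening: 0.0699
grasp_force: 0.0
```

{"method": "play_rows", "body": {
  "steps": [
    [[-0.023,-0.028,0.007,-0.02],[-0.023,-0.028,0.008,-0.01],[-0.022,-0.028,0.007,-0.02],[-0.021,-0.028,0.007,-0.02],[-0.021,-0.029,0.008,-0.014]]
  ]
}}

```text
time: 1.45
ee_pos: [0.4568, 0.0063, 0.1201]
tcp_rot: [180.0, 0.0, 169.2]
wrist_force: [2.7, 0.5, 0.1]
opening: 0.0701
grasp_force: 0.0
```

{"method": "play_rows", "body": {
  "steps": [
    [[0,0,0,0],[0,0,0,0],[0,0,0,0],[0,0,0,0],[0,0,0,0]]
  ]
}}

```text
time: 1.87
ee_pos: [0.4563, 0.0091, 0.1207]
tcp_rot: [180.0, 0.0, 169.3]
wrist_force: [-0.4, 0.4, -0.4]
opening: 0.0705
grasp_force: 0.0
```

{"method": "play_rows", "body": {
  "steps": [
    [[0,0,0.025,0],[0,0,0.025,0],[0,0,0.025,0],[0,0,0.02,0],[0,0,0.01,0]]
  ]
}}

```text
time: 2.28
ee_pos: [0.4551, 0.009, 0.0131]
tcp_rot: [-180.0, -0.1, 169.3]
wrist_force: [0.0, 0.3, 0.1]
opening: 0.0704
grasp_force: 0.0
```

{"method": "play_rows", "body": {
  "steps": [
    [[0,0,0,0],[0,0,0,0],[0,0,0,0],[0,0,0,0],[0,0,0,0]]
  ],
  "gripper": 0.0
}}

```text
time: 2.7
ee_pos: [0.4575, 0.0082, 0.017]
tcp_rot: [180.0, 0.2, 169.2]
wrist_force: [-0.0, 2.5, 7.7]
opening: 0.0318
grasp_force: 60.1
```

{"method": "play_rows", "body": {
  "steps": [
    [[0,0,0,0],[0,0,0,0],[0,0,0,0],[0,0,0,0],[0,0,0,0]]
  ]
}}

```text
time: 3.12
ee_pos: [0.4575, 0.0082, 0.017]
tcp_rot: [179.9, 0.2, 169.2]
wrist_force: [-0.6, 0.7, 6.7]
opening: 0.0317
grasp_force: 60.1
```

```bash
python3 plan.py .4566,.0076,.12,169.2,5 .4346,-.2878,.12,169.2,14 .4346,-.2878,.023,169.2,5
```

```text
max 0.021 0.0 t 3.12
[[[0.0, -0.0, -0.021, -0.0], [0.0, -0.0, -0.02, -0.0], [0.0, -0.0, -0.021, -0.0], [0.001, -0.001, -0.02, -0.0], [-0.0, 0.0, -0.021, -0.0]]]
[[[-0.002, -0.021, 0.0, -0.0], [-0.003, -0.021, 0.0, -0.0], [-0.002, -0.021, 0.0, -0.0], [-0.003, -0.021, 0.0, -0.0], [-0.002, -0.021, 0.0, -0.0]]]
[[[-0.003, -0.021, 0.0, -0.0], [-0.002, -0.021, 0.0, -0.0], [-0.002, -0.021, 0.0, -0.0], [-0.003, -0.021, 0.0, -0.0], [-0.002, -0.021, 0.0, -0.0]]]
[[[-0.003, -0.021, 0.0, -0.0], [-0.002, -0.021, 0.0, -0.0], [-0.003, -0.021, 0.0, -0.0], [-0.002, -0.021, 0.0, -0.0], [0, 0, 0, 0]]]
[[[-0.0, -0.0, 0.019, -0.0], [-0.0, -0.0, 0.02, -0.0], [-0.0, -0.0, 0.019, -0.0], [-0.0, -0.0, 0.02, -0.0], [-0.0, -0.0, 0.019, -0.0]]]
```

{"method": "play_rows", "body": {
  "steps": [
    [[0,0,-0.021,0],[0,0,-0.02,0],[0,0,-0.021,0],[0.001,-0.001,-0.02,0],[0,0,-0.021,0]]
  ]
}}

```text
time: 3.53
ee_pos: [0.4551, 0.0072, 0.1197]
tcp_rot: [180.0, 0.0, 169.2]
wrist_force: [-0.2, 0.3, -1.5]
opening: 0.0317
grasp_force: 59.8
```

{"method": "play_rows", "body": {
  "steps": [
    [[-0.002,-0.021,0,0],[-0.003,-0.021,0,0],[-0.002,-0.021,0,0],[-0.003,-0.021,0,0],[-0.002,-0.021,0,0]]
  ]
}}

```text
time: 3.95
ee_pos: [0.4474, -0.0991, 0.1189]
tcp_rot: [-180.0, 0.1, 169.2]
wrist_force: [0.0, -0.6, -1.6]
opening: 0.0322
grasp_force: 60.0
```

{"method": "play_rows", "body": {
  "steps": [
    [[-0.003,-0.021,0,0],[-0.002,-0.021,0,0],[-0.002,-0.021,0,0],[-0.003,-0.021,0,0],[-0.002,-0.021,0,0]]
  ]
}}

```text
time: 4.37
ee_pos: [0.4393, -0.2047, 0.1188]
tcp_rot: [-180.0, 0.0, 169.2]
wrist_force: [-0.2, 0.6, -2.3]
opening: 0.0316
grasp_force: 60.0
```

{"method": "play_rows", "body": {
  "steps": [
    [[-0.003,-0.021,0,0],[-0.002,-0.021,0,0],[-0.003,-0.021,0,0],[-0.002,-0.021,0,0],[0,0,0,0]]
  ]
}}

```text
time: 4.78
ee_pos: [0.4331, -0.2908, 0.1185]
tcp_rot: [-179.9, 0.0, 169.0]
wrist_force: [0.2, -0.6, -2.0]
opening: 0.0314
grasp_force: 60.3
```

{"method": "play_rows", "body": {
  "steps": [
    [[0,0,0,0],[0,0,0.02,0],[0,0,0.02,0],[0,0,0.02,0],[0,0,0.02,0]]
  ]
}}

```text
time: 5.2
ee_pos: [0.4337, -0.287, 0.0378]
tcp_rot: [180.0, 0.0, 169.2]
wrist_force: [-0.5, -0.4, -2.3]
opening: 0.0317
grasp_force: 60.2
```

```bash
python3 plan.py .4346,-.2878,.023,169.2,3; python3 - <<'E'
from workcell import bot
import cv2
c=bot.camera("side")["img"][200:400,220:460]; cv2.imwrite("pics/p1.png",cv2.resize(c,None,fx=2.5,fy=2.5))
E
```

```text
max 0.005 0.001 t 5.2
[[[-0.0, -0.0, 0.005, 0.0], [-0.001, -0.0, 0.005, 0.0], [-0.0, -0.001, 0.005, 0.001], [0, 0, 0, 0], [0, 0, 0, 0]]]
```

View pics/p1.png

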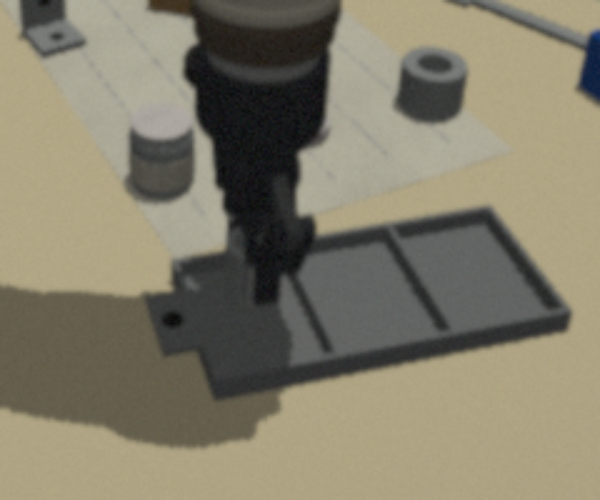

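The sleeve is held upright over the tab-end compartment (crop ≈(262,280)). Lower it, release and rise.

{"method": "play_rows", "body": {
  "steps": [
    [[0,0,0.005,0],[0,0,0.005,0],[0,0,0.004,0],[0,0,0,0],[0,0,0,0]]
  ]
}}

```text
time: 5.67
ee_pos: [0.4338, -0.288, 0.025]
tcp_rot: [-180.0, 0.0, 169.2]
wrist_force: [0.7, -0.1, -1.4]
opening: 0.0316
grasp_force: 60.1
```

{"method": "play_rows", "body": {
  "steps": [
    [[0,0,0,0],[0,0,0,0],[0,0,0,0],[0,0,0,0],[0,0,0,0]]
  ],
  "gripper": 0.06
}}

```text
time: 6.08
ee_pos: [0.4336, -0.288, 0.0245]
tcp_rot: [-180.0, 0.0, 169.2]
wrist_force: [-0.2, 0.4, 0.0]
opening: 0.06
grasp_force: 0.0
```

{"method": "play_rows", "body": {
  "steps": [
    [[0,0,-0.01,0],[0,0,-0.02,0],[0,0,-0.02,0],[0,0,-0.025,0],[0,0,-0.025,0]]
  ]
}}

```text
time: 6.5
ee_pos: [0.4332, -0.2877, 0.1259]
tcp_rot: [180.0, -0.0, 169.2]
wrist_force: [0.1, 0.4, -0.5]
opening: 0.06
grasp_force: 0.0
```

```bash
python3 plan.py .437,.1253,.12,186,20 .437,.1253,.02,186,5
```

```text
max 0.021 0.02 t 6.5
[[[0.004, 0.02, 0.0, -0.01], [0.003, 0.021, 0.001, -0.02], [0.003, 0.02, -0.0, -0.01], [0.003, 0.021, 0.0, -0.02], [0.003, 0.02, 0.0, -0.01]]]
[[[0.002, 0.021, 0.001, -0.02], [0.002, 0.02, 0.0, -0.01], [0.001, 0.021, 0.0, -0.02], [0.002, 0.02, 0.001, -0.01], [0.001, 0.021, -0.0, -0.02]]]
[[[0.0, 0.021, 0.0, -0.01], [0.001, 0.02, 0.001, -0.02], [-0.0, 0.021, -0.0, -0.01], [-0.001, 0.021, 0.0, -0.02], [-0.0, 0.02, 0.0, -0.01]]]
[[[-0.001, 0.021, 0.001, -0.01], [-0.001, 0.02, 0.0, -0.02], [-0.002, 0.021, 0.0, -0.01], [-0.001, 0.021, 0.001, -0.02], [-0.002, 0.02, -0.0, -0.014]]]
[[[-0.0, 0.0, 0.02, 0.0], [-0.0, 0.0, 0.02, 0.0], [-0.0, 0.0, 0.02, 0.0], [-0.0, 0.0, 0.02, 0.0], [-0.0, 0.0, 0.02, 0.0]]]
```

{"method": "play_rows", "body": {
  "steps": [
    [[0.004,0.02,0,-0.01],[0.003,0.021,0.001,-0.02],[0.003,0.02,0,-0.01],[0.003,0.021,0,-0.02],[0.003,0.02,0,-0.01]]
  ]
}}

```text
time: 6.92
ee_pos: [0.434, -0.1837, 0.1242]
tcp_rot: [-180.0, 0.0, 173.2]
wrist_force: [0.5, -0.1, -0.4]
opening: 0.0603
grasp_force: 0.0
```

{"method": "play_rows", "body": {
  "steps": [
    [[0.002,0.021,0.001,-0.02],[0.002,0.02,0,-0.01],[0.001,0.021,0,-0.02],[0.002,0.02,0.001,-0.01],[0.001,0.021,0,-0.02]]
  ]
}}

```text
time: 7.33
ee_pos: [0.4348, -0.0804, 0.1221]
tcp_rot: [-180.0, 0.0, 177.8]
wrist_force: [-0.0, 0.4, 1.0]
opening: 0.0605
grasp_force: 0.0
```

{"method": "play_rows", "body": {
  "steps": [
    [[0,0.021,0,-0.01],[0.001,0.02,0.001,-0.02],[0,0.021,0,-0.01],[-0.001,0.021,0,-0.02],[0,0.02,0,-0.01]]
  ]
}}

```text
time: 7.75
ee_pos: [0.4362, 0.0227, 0.1212]
tcp_rot: [180.0, 0.1, -178.2]
wrist_force: [0.1, 0.1, -0.6]
opening: 0.06
grasp_force: 0.0
```

{"method": "play_rows", "body": {
  "steps": [
    [[-0.001,0.021,0.001,-0.01],[-0.001,0.02,0,-0.02],[-0.002,0.021,0,-0.01],[-0.001,0.021,0.001,-0.02],[-0.002,0.02,0,-0.014]]
  ]
}}

```text
time: 8.17
ee_pos: [0.4369, 0.126, 0.1191]
tcp_rot: [180.0, 0.0, -173.9]
wrist_force: [-0.1, -1.3, 0.0]
opening: 0.0599
grasp_force: 0.0
```

{"method": "play_rows", "body": {
  "steps": [
    [[0,0,0,0],[0,0,0.02,0],[0,0,0.02,0],[0,0,0.02,0],[0,0,0.02,0]]
  ]
}}

```text
time: 8.58
ee_pos: [0.4372, 0.1246, 0.0382]
tcp_rot: [-180.0, 0.0, -174.0]
wrist_force: [0.3, -0.5, 0.5]
opening: 0.0601
grasp_force: 0.0
```

{"method": "play_rows", "body": {
  "steps": [
    [[0,0,0.01,0],[0,0,0.008,0],[0,0,0,0],[0,0,0,0],[0,0,0,0]]
  ]
}}

```text
time: 9.0
ee_pos: [0.4377, 0.125, 0.0215]
tcp_rot: [180.0, 0.1, -174.0]
wrist_force: [0.1, 0.3, -0.2]
opening: 0.0598
grasp_force: 0.0
```

{"method": "play_rows", "body": {
  "steps": [
    [[0,0,0,0],[0,0,0,0],[0,0,0,0],[0,0,0,0],[0,0,0,0]]
  ],
  "gripper": 0.0
}}

```text
time: 9.42
ee_pos: [0.4373, 0.1252, 0.0208]
tcp_rot: [180.0, 0.0, -174.0]
wrist_force: [0.0, 2.2, 4.9]
opening: 0.0072
grasp_force: 59.7
```

{"method": "play_rows", "body": {
  "steps": [
    [[0,0,0,0],[0,0,0,0],[0,0,0,0],[0,0,0,0],[0,0,0,0]]
  ]
}}

```text
time: 9.83
ee_pos: [0.4373, 0.1251, 0.0207]
tcp_rot: [180.0, 0.0, -174.0]
wrist_force: [-1.3, 1.5, 6.5]
opening: 0.0073
grasp_force: 59.7
```

```bash
python3 plan.py .437,.1253,.13,186,5 .5151,-.2818,.13,169.2,20 .5151,-.2818,.05,169.2,5
```

```text
max 0.022 0.02 t 9.83
[[[0.0, 0.0, -0.022, 0.0], [0.0, 0.0, -0.022, 0.0], [0.0, 0.0, -0.022, 0.0], [0.0, 0.0, -0.021, 0.0], [0.0, 0.0, -0.022, 0.001]]]
[[[-0.002, -0.021, -0.0, 0.01], [-0.002, -0.02, -0.0, 0.02], [-0.002, -0.021, -0.0, 0.01], [-0.003, -0.02, -0.0, 0.02], [-0.003, -0.021, -0.0, 0.01]]]
[[[-0.003, -0.02, -0.0, 0.02], [-0.003, -0.021, -0.0, 0.01], [-0.004, -0.02, -0.0, 0.02], [-0.004, -0.02, -0.0, 0.01], [-0.005, -0.021, -0.0, 0.02]]]
[[[-0.005, -0.02, -0.0, 0.01], [-0.005, -0.02, -0.0, 0.02], [-0.005, -0.02, -0.0, 0.01], [-0.006, -0.02, -0.0, 0.01], [-0.006, -0.02, -0.0, 0.02]]]
[[[-0.006, -0.019, -0.0, 0.01], [-0.006, -0.02, -0.0, 0.02], [-0.007, -0.02, -0.0, 0.01], [-0.007, -0.019, -0.0, 0.02], [-0.007, -0.02, -0.0, 0.013]]]
[[[-0.0, 0.0, 0.016, -0.0], [-0.0, 0.0, 0.016, -0.0], [-0.0, 0.0, 0.016, -0.0], [-0.0, 0.0, 0.016, -0.0], [-0.0, 0.0, 0.016, -0.0]]]
```

{"method": "play_rows", "body": {
  "steps": [
    [[0,0,-0.022,0],[0,0,-0.022,0],[0,0,-0.022,0],[0,0,-0.021,0],[0,0,-0.022,0.001]]
  ]
}}

```text
time: 10.25
ee_pos: [0.4364, 0.1246, 0.1295]
tcp_rot: [-180.0, -0.1, -174.0]
wrist_force: [-0.3, -0.2, -2.7]
opening: 0.0069
grasp_force: 58.8
```

{"method": "play_rows", "body": {
  "steps": [
    [[-0.002,-0.021,0,0.01],[-0.002,-0.02,0,0.02],[-0.002,-0.021,0,0.01],[-0.003,-0.02,0,0.02],[-0.003,-0.021,0,0.01]]
  ]
}}

```text
time: 10.67
ee_pos: [0.4565, 0.0221, 0.1286]
tcp_rot: [-180.0, -0.1, -178.1]
wrist_force: [1.0, -0.7, -2.9]
opening: 0.0069
grasp_force: 59.1
```

{"method": "play_rows", "body": {
  "steps": [
    [[-0.003,-0.02,0,0.02],[-0.003,-0.021,0,0.01],[-0.004,-0.02,0,0.02],[-0.004,-0.02,0,0.01],[-0.005,-0.021,0,0.02]]
  ]
}}

```text
time: 11.08
ee_pos: [0.4755, -0.0799, 0.1285]
tcp_rot: [-180.0, -0.1, 177.3]
wrist_force: [1.2, 0.6, -3.0]
opening: 0.0071
grasp_force: 59.0
```

{"method": "play_rows", "body": {
  "steps": [
    [[-0.005,-0.02,0,0.01],[-0.005,-0.02,0,0.02],[-0.005,-0.02,0,0.01],[-0.006,-0.02,0,0.01],[-0.006,-0.02,0,0.02]]
  ]
}}

```text
time: 11.5
ee_pos: [0.4954, -0.1816, 0.1285]
tcp_rot: [180.0, -0.1, 173.3]
wrist_force: [0.6, 0.5, -2.4]
opening: 0.0072
grasp_force: 59.0
```

{"method": "play_rows", "body": {
  "steps": [
    [[-0.006,-0.019,0,0.01],[-0.006,-0.02,0,0.02],[-0.007,-0.02,0,0.01],[-0.007,-0.019,0,0.02],[-0.007,-0.02,0,0.013]]
  ]
}}

```text
time: 11.92
ee_pos: [0.514, -0.2832, 0.1282]
tcp_rot: [180.0, -0.1, 169.1]
wrist_force: [0.3, -0.9, -2.9]
opening: 0.0072
grasp_force: 59.0
```

{"method": "play_rows", "body": {
  "steps": [
    [[0,0,0,0],[0,0,0.02,0],[0,0,0.02,0],[0,0,0.02,0],[0,0,0.02,0]]
  ]
}}

```text
time: 12.33
ee_pos: [0.5137, -0.2818, 0.0476]
tcp_rot: [180.0, -0.1, 169.2]
wrist_force: [-0.0, -0.0, -2.9]
opening: 0.0072
grasp_force: 59.2
```

```bash
python3 plan.py .5151,-.2818,.026,169.2,5; python3 - <<'E'
from workcell import bot
import cv2
c=bot.camera("side")["img"][200:400,220:460]; cv2.imwrite("pics/p2.png",cv2.resize(c,None,fx=2.5,fy=2.5))
E
```

```text
max 0.005 0.0 t 12.33
[[[-0.0, 0.0, 0.004, -0.0], [-0.001, 0.0, 0.005, -0.0], [0.0, 0.0, 0.004, -0.0], [-0.0, 0.0, 0.004, -0.0], [-0.0, 0.0, 0.005, -0.0]]]
```

View pics/p2.png

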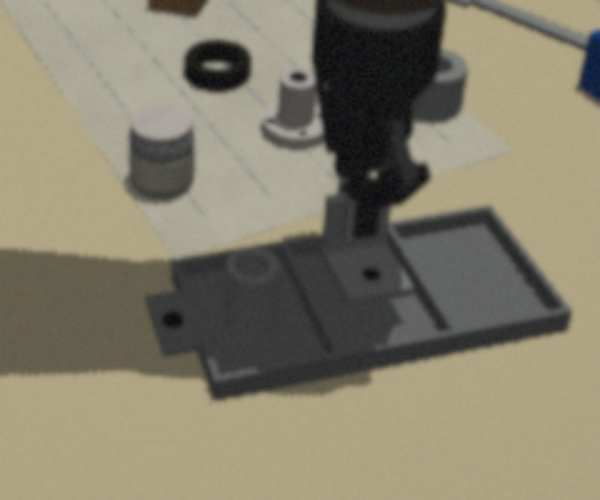

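The sleeve stands in the tab compartment (crop (252,280)). The angle is held level over the middle compartment (365,265). Lower and release it.

{"method": "play_rows", "body": {
  "steps": [
    [[0,0,0.005,0],[-0.001,0,0.005,0],[0,0,0.005,0],[0,0,0.005,0],[0,0,0.002,0]]
  ]
}}

```text
time: 12.8
ee_pos: [0.5154, -0.2825, 0.0272]
tcp_rot: [-180.0, 0.0, 169.2]
wrist_force: [-0.9, 0.3, -2.4]
opening: 0.0069
grasp_force: 59.1
```

{"method": "play_rows", "body": {
  "steps": [
    [[0,0,0,0],[0,0,0,0],[0,0,0,0],[0,0,0,0],[0,0,0,0]]
  ],
  "gripper": 0.035
}}

```text
time: 13.22
ee_pos: [0.5156, -0.2826, 0.0278]
tcp_rot: [-180.0, 0.0, 169.2]
wrist_force: [0.3, 0.7, -0.2]
opening: 0.0346
grasp_force: 0.0
```

{"method": "play_rows", "body": {
  "steps": [
    [[0,0,-0.01,0],[0,0,-0.02,0],[0,0,-0.025,0],[0,0,-0.03,0],[0,0,-0.025,0]]
  ]
}}

```text
time: 13.63
ee_pos: [0.5153, -0.2825, 0.14]
tcp_rot: [-180.0, 0.1, 169.2]
wrist_force: [-0.1, -0.2, 1.0]
opening: 0.0351
grasp_force: 0.0
```

```bash
python3 plan.py .6869,.1242,.13,199.8,20 .6869,.1242,.012,199.8,5
```

```text
max 0.024 0.03 t 13.63
[[[-0.005, 0.022, 0.001, -0.03], [-0.005, 0.021, 0.0, -0.02], [-0.006, 0.021, 0.001, -0.03], [-0.006, 0.022, 0.0, -0.03], [-0.007, 0.02, 0.001, -0.02]]]
[[[-0.007, 0.021, 0.0, -0.03], [-0.008, 0.021, 0.001, -0.03], [-0.009, 0.02, 0.0, -0.02], [-0.009, 0.02, 0.001, -0.03], [-0.009, 0.02, 0.0, -0.03]]]
[[[-0.011, 0.02, 0.001, -0.02], [-0.01, 0.019, 0.0, -0.03], [-0.011, 0.019, 0.001, -0.03], [-0.012, 0.019, 0.0, -0.02], [-0.012, 0.018, 0.001, -0.03]]]
[[[-0.013, 0.018, 0.0, -0.03], [-0.013, 0.018, 0.001, -0.02], [-0.014, 0.018, 0.0, -0.03], [-0.014, 0.017, 0.001, -0.03], [-0.014, 0.016, 0.0, -0.024]]]
[[[-0.0, 0.0, 0.024, -0.0], [-0.0, 0.0, 0.023, -0.0], [-0.0, 0.0, 0.024, -0.0], [-0.0, 0.0, 0.023, -0.0], [-0.0, 0.0, 0.024, -0.0]]]
```

{"method": "play_rows", "body": {
  "steps": [
    [[-0.005,0.022,0.001,-0.03],[-0.005,0.021,0,-0.02],[-0.006,0.021,0.001,-0.03],[-0.006,0.022,0,-0.03],[-0.007,0.02,0.001,-0.02]]
  ],
  "gripper": 0.08
}}

```text
time: 14.05
ee_pos: [0.5588, -0.1803, 0.1355]
tcp_rot: [-180.0, 0.1, 176.7]
wrist_force: [-0.6, -0.5, 0.4]
opening: 0.0796
grasp_force: 0.0
```

{"method": "play_rows", "body": {
  "steps": [
    [[-0.007,0.021,0,-0.03],[-0.008,0.021,0.001,-0.03],[-0.009,0.02,0,-0.02],[-0.009,0.02,0.001,-0.03],[-0.009,0.02,0,-0.03]]
  ]
}}

```text
time: 14.47
ee_pos: [0.6011, -0.0783, 0.1332]
tcp_rot: [-180.0, 0.0, -175.3]
wrist_force: [-0.0, 0.8, -1.6]
opening: 0.0802
grasp_force: 0.0
```

{"method": "play_rows", "body": {
  "steps": [
    [[-0.011,0.02,0.001,-0.02],[-0.01,0.019,0,-0.03],[-0.011,0.019,0.001,-0.03],[-0.012,0.019,0,-0.02],[-0.012,0.018,0.001,-0.03]]
  ]
}}

```text
time: 14.88
ee_pos: [0.6443, 0.0233, 0.1304]
tcp_rot: [-180.0, 0.1, -167.8]
wrist_force: [0.6, 0.1, -0.8]
opening: 0.0801
grasp_force: 0.0
```

{"method": "play_rows", "body": {
  "steps": [
    [[-0.013,0.018,0,-0.03],[-0.013,0.018,0.001,-0.02],[-0.014,0.018,0,-0.03],[-0.014,0.017,0.001,-0.03],[-0.014,0.016,0,-0.024]]
  ]
}}

```text
time: 15.3
ee_pos: [0.6871, 0.1252, 0.1281]
tcp_rot: [-180.0, 0.0, -160.1]
wrist_force: [0.6, -0.6, 0.2]
opening: 0.0797
grasp_force: 0.0
```

{"method": "play_rows", "body": {
  "steps": [
    [[0,0,0,0],[0,0,0.02,0],[0,0,0.02,0],[0,0,0.02,0],[0,0,0.02,0]]
  ]
}}

```text
time: 15.72
ee_pos: [0.6868, 0.1236, 0.0473]
tcp_rot: [-180.0, 0.0, -160.3]
wrist_force: [0.3, 0.3, 0.5]
opening: 0.08
grasp_force: 0.0
```

{"method": "play_rows", "body": {
  "steps": [
    [[0,0,0.02,0],[0,0,0.01,0],[0,0,0.006,0],[0,0,0,0],[0,0,0,0]]
  ]
}}

```text
time: 16.13
ee_pos: [0.6871, 0.1239, 0.0124]
tcp_rot: [-180.0, 0.1, -160.2]
wrist_force: [-0.5, 0.4, -0.2]
opening: 0.0799
grasp_force: 0.0
```

{"method": "play_rows", "body": {
  "steps": [
    [[0,0,0,0],[0,0,0,0],[0,0,0,0],[0,0,0,0],[0,0,0,0]]
  ],
  "gripper": 0.0
}}

```text
time: 16.55
ee_pos: [0.6876, 0.1242, 0.0128]
tcp_rot: [-180.0, 0.1, -160.2]
wrist_force: [0.3, 1.2, 5.1]
opening: 0.049
grasp_force: 63.3
```

{"method": "play_rows", "body": {
  "steps": [
    [[0,0,0,0],[0,0,0,0],[0,0,0,0],[0,0,0,0],[0,0,0,0]]
  ]
}}

```text
time: 16.97
ee_pos: [0.6876, 0.1242, 0.0128]
tcp_rot: [-180.0, 0.1, -160.2]
wrist_force: [0.4, 0.0, 6.8]
opening: 0.0494
grasp_force: 63.3
```

```bash
python3 plan.py .6869,.1242,.13,199.8,5 .5878,-.317,.13,169.2,20 .5878,-.317,.045,169.2,5
```

```text
max 0.024 0.03 t 16.97
[[[0.0, 0.0, -0.023, -0.0], [0.0, 0.0, -0.024, -0.0], [0.0, 0.0, -0.023, -0.0], [0.0, 0.0, -0.024, -0.0], [0.001, 0.0, -0.023, -0.0]]]
[[[0.012, -0.019, -0.0, 0.03], [0.012, -0.019, -0.0, 0.02], [0.011, -0.02, -0.0, 0.03], [0.01, -0.02, -0.0, 0.03], [0.01, -0.02, -0.0, 0.02]]]
[[[0.01, -0.021, -0.0, 0.03], [0.009, -0.021, -0.0, 0.03], [0.008, -0.021, -0.0, 0.02], [0.008, -0.021, -0.0, 0.03], [0.007, -0.021, -0.0, 0.03]]]
[[[0.007, -0.022, -0.0, 0.02], [0.006, -0.022, -0.0, 0.03], [0.005, -0.021, -0.0, 0.03], [0.005, -0.023, -0.0, 0.02], [0.005, -0.022, -0.0, 0.03]]]
[[[0.003, -0.022, -0.0, 0.03], [0.003, -0.022, -0.0, 0.02], [0.003, -0.023, -0.0, 0.03], [0.002, -0.022, -0.0, 0.03], [0.001, -0.023, -0.0, 0.024]]]
[[[0.0, 0.0, 0.017, -0.0], [0.0, 0.0, 0.017, -0.0], [0.0, 0.0, 0.017, -0.0], [0.0, 0.0, 0.017, -0.0], [0.0, 0.0, 0.017, -0.0]]]
```

{"method": "play_rows", "body": {
  "steps": [
    [[0,0,-0.023,0],[0,0,-0.024,0],[0,0,-0.023,0],[0,0,-0.024,0],[0.001,0,-0.023,0]]
  ]
}}

```text
time: 17.38
ee_pos: [0.6857, 0.1237, 0.1296]
tcp_rot: [-180.0, 0.0, -160.2]
wrist_force: [0.9, 0.5, -0.8]
opening: 0.0493
grasp_force: 62.5
```

{"method": "play_rows", "body": {
  "steps": [
    [[0.012,-0.019,0,0.03],[0.012,-0.019,0,0.02],[0.011,-0.02,0,0.03],[0.01,-0.02,0,0.03],[0.01,-0.02,0,0.02]]
  ]
}}

```text
time: 17.8
ee_pos: [0.6609, 0.013, 0.1284]
tcp_rot: [-180.0, 0.0, -167.8]
wrist_force: [1.0, 0.1, -1.2]
opening: 0.0493
grasp_force: 62.5
```

{"method": "play_rows", "body": {
  "steps": [
    [[0.01,-0.021,0,0.03],[0.009,-0.021,0,0.03],[0.008,-0.021,0,0.02],[0.008,-0.021,0,0.03],[0.007,-0.021,0,0.03]]
  ]
}}

```text
time: 18.22
ee_pos: [0.636, -0.0976, 0.1284]
tcp_rot: [-180.0, -0.0, -175.8]
wrist_force: [1.7, -0.2, -0.9]
opening: 0.0493
grasp_force: 62.5
```

{"method": "play_rows", "body": {
  "steps": [
    [[0.007,-0.022,0,0.02],[0.006,-0.022,0,0.03],[0.005,-0.021,0,0.03],[0.005,-0.023,0,0.02],[0.005,-0.022,0,0.03]]
  ]
}}

```text
time: 18.63
ee_pos: [0.6109, -0.2084, 0.1284]
tcp_rot: [-180.0, -0.0, 176.8]
wrist_force: [0.1, 0.2, -1.6]
opening: 0.0493
grasp_force: 62.5
```

{"method": "play_rows", "body": {
  "steps": [
    [[0.003,-0.022,0,0.03],[0.003,-0.022,0,0.02],[0.003,-0.023,0,0.03],[0.002,-0.022,0,0.03],[0.001,-0.023,0,0.024]]
  ]
}}

```text
time: 19.05
ee_pos: [0.5867, -0.3183, 0.1284]
tcp_rot: [180.0, -0.0, 169.1]
wrist_force: [-0.2, -0.4, -1.7]
opening: 0.0493
grasp_force: 62.5
```

{"method": "play_rows", "body": {
  "steps": [
    [[0,0,0,0],[0,0,0.02,0],[0,0,0.02,0],[0,0,0.02,0],[0,0,0.02,0]]
  ]
}}

```text
time: 19.47
ee_pos: [0.5871, -0.317, 0.0475]
tcp_rot: [180.0, 0.0, 169.2]
wrist_force: [-0.1, 0.1, -0.5]
opening: 0.0488
grasp_force: 62.6
```

```bash
python3 plan.py .5878,-.317,.019,169.2,5; python3 - <<'E'
from workcell import bot
import cv2
c=bot.camera("side")["img"][200:400,220:460]; cv2.imwrite("pics/p3.png",cv2.resize(c,None,fx=2.5,fy=2.5))
E
```

```text
max 0.006 0.0 t 19.47
[[[-0.0, 0.0, 0.006, 0.0], [-0.0, 0.0, 0.005, 0.0], [-0.0, 0.0, 0.006, 0.0], [-0.001, 0.0, 0.006, 0.0], [0.0, 0.0, 0.006, 0.0]]]
```

View pics/p3.png

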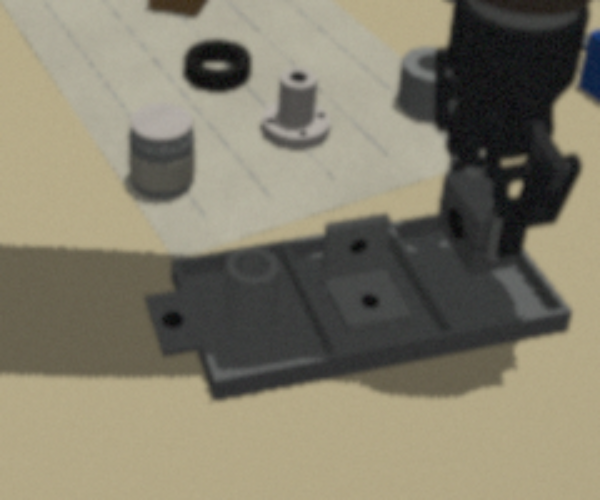

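The angle stands in the middle compartment (crop (360,270)) and the block is held upright over the third (475,215).

{"method": "play_rows", "body": {
  "steps": [
    [[0,0,0.006,0],[0,0,0.006,0],[0,0,0.006,0],[-0.001,0,0.006,0],[0,0,0.004,0]]
  ]
}}

```text
time: 19.93
ee_pos: [0.5885, -0.3176, 0.0203]
tcp_rot: [-180.0, 0.0, 169.2]
wrist_force: [-0.2, -0.0, -1.4]
opening: 0.0493
grasp_force: 62.6
```

{"method": "play_rows", "body": {
  "steps": [
    [[0,0,0,0],[0,0,0,0],[0,0,0,0],[0,0,0,0],[0,0,0,0]]
  ],
  "gripper": 0.064
}}

```text
time: 20.35
ee_pos: [0.5883, -0.3177, 0.0208]
tcp_rot: [-180.0, 0.0, 169.2]
wrist_force: [-0.3, -0.4, -1.2]
opening: 0.064
grasp_force: 0.0
```

{"method": "play_rows", "body": {
  "steps": [
    [[0,0,-0.01,0],[0,0,-0.02,0],[0,0,-0.025,0],[0,0,-0.03,0],[0,0,-0.025,0]]
  ]
}}

```text
time: 20.77
ee_pos: [0.5881, -0.3176, 0.1331]
tcp_rot: [-180.0, 0.1, 169.2]
wrist_force: [0.2, 0.6, 0.4]
opening: 0.0641
grasp_force: 0.0
```

```bash
python3 plan.py .6909,-.1294,.13,180.7,10 .6909,-.1294,.01,180.7,5
```

```text
max 0.024 0.021 t 20.77
[[[-0.007, 0.02, 0.0, -0.02], [-0.007, 0.021, 0.001, -0.02], [-0.007, 0.02, -0.0, -0.02], [-0.008, 0.02, 0.0, -0.02], [-0.008, 0.02, 0.001, -0.02]]]
[[[-0.008, 0.019, -0.0, -0.02], [-0.009, 0.02, 0.0, -0.02], [-0.01, 0.019, 0.001, -0.02], [-0.009, 0.019, -0.0, -0.02], [-0.011, 0.019, 0.0, -0.021]]]
[[[0.0, 0.0, 0.024, -0.0], [0.0, 0.0, 0.024, -0.0], [0.0, 0.0, 0.024, -0.0], [0.0, 0.0, 0.024, -0.0], [0.0, 0.0, 0.024, -0.0]]]
```

{"method": "play_rows", "body": {
  "steps": [
    [[-0.007,0.02,0,-0.02],[-0.007,0.021,0.001,-0.02],[-0.007,0.02,0,-0.02],[-0.008,0.02,0,-0.02],[-0.008,0.02,0.001,-0.02]]
  ],
  "gripper": 0.085
}}

```text
time: 21.18
ee_pos: [0.6402, -0.2224, 0.1296]
tcp_rot: [-180.0, 0.1, 175.0]
wrist_force: [-0.6, -0.4, -0.6]
opening: 0.085
grasp_force: 0.0
```

{"method": "play_rows", "body": {
  "steps": [
    [[-0.008,0.019,0,-0.02],[-0.009,0.02,0,-0.02],[-0.01,0.019,0.001,-0.02],[-0.009,0.019,0,-0.02],[-0.011,0.019,0,-0.021]]
  ]
}}

```text
time: 21.6
ee_pos: [0.6917, -0.1285, 0.1284]
tcp_rot: [-180.0, 0.0, -179.2]
wrist_force: [0.8, -0.4, -0.1]
opening: 0.0851
grasp_force: 0.0
```

{"method": "play_rows", "body": {
  "steps": [
    [[0,0,0,0],[0,0,0.02,0],[0,0,0.02,0],[0,0,0.02,0],[0,0,0.02,0]]
  ]
}}

```text
time: 22.02
ee_pos: [0.6913, -0.1299, 0.0474]
tcp_rot: [-180.0, 0.1, -179.3]
wrist_force: [0.2, 0.1, 0.9]
opening: 0.085
grasp_force: 0.0
```

{"method": "play_rows", "body": {
  "steps": [
    [[0,0,0.02,0],[0,0,0.01,0],[0,0,0.008,0],[0,0,0,0],[0,0,0,0]]
  ]
}}

```text
time: 22.43
ee_pos: [0.6915, -0.1297, 0.0101]
tcp_rot: [-180.0, 0.0, -179.3]
wrist_force: [0.6, -0.2, 0.0]
opening: 0.085
grasp_force: 0.0
```

{"method": "play_rows", "body": {
  "steps": [
    [[0,0,0,0],[0,0,0,0],[0,0,0,0],[0,0,0,0],[0,0,0,0]]
  ],
  "gripper": 0.0,
  "squeeze": 80
}}

```text
time: 22.85
ee_pos: [0.6923, -0.1296, 0.0113]
tcp_rot: [-180.0, 0.2, -179.3]
wrist_force: [-0.8, 0.0, 6.7]
opening: 0.0526
grasp_force: 84.3
```

{"method": "play_rows", "body": {
  "steps": [
    [[0,0,0,0],[0,0,0,0],[0,0,0,0],[0,0,0,0],[0,0,0,0]]
  ]
}}

```text
time: 23.27
ee_pos: [0.6923, -0.1296, 0.0113]
tcp_rot: [-180.0, 0.2, -179.3]
wrist_force: [-1.6, 0.6, 6.3]
opening: 0.0527
grasp_force: 84.3
```

```bash
python3 plan.py .6909,-.1294,.13,180.7,5 .4898,.3043,.13,180.7,25 .4898,.3043,.045,180.7,5
```

```text
max 0.024 0.0 t 23.27
[[[0.0, 0.0, -0.024, 0.0], [0.001, 0.0, -0.023, 0.0], [-0.0, 0.0, -0.024, 0.0], [0.0, 0.0, -0.024, 0.0], [0.0, 0.0, -0.024, 0.0]]]
[[[0.008, 0.017, 0.0, 0.0], [0.008, 0.018, 0.0, 0.0], [0.008, 0.017, 0.0, 0.0], [0.007, 0.018, 0.0, 0.0], [0.008, 0.017, 0.0, 0.0]]]
[[[0.008, 0.018, 0.0, 0.0], [0.008, 0.017, 0.0, 0.0], [0.008, 0.018, 0.0, 0.0], [0.008, 0.017, 0.0, 0.0], [0.007, 0.018, 0.0, 0.0]]]
[[[0.008, 0.017, 0.0, 0.0], [0.008, 0.017, 0.0, 0.0], [0.008, 0.018, 0.0, 0.0], [0.008, 0.017, 0.0, 0.0], [0.008, 0.018, 0.0, 0.0]]]
[[[0.008, 0.017, 0.0, 0.0], [0.007, 0.018, 0.0, 0.0], [0.008, 0.017, 0.0, 0.0], [0.008, 0.018, 0.0, 0.0], [0.008, 0.017, 0.0, 0.0]]]
[[[0.008, 0.018, 0.0, 0.0], [0.008, 0.017, 0.0, 0.0], [0.007, 0.017, 0.0, 0.0], [0.008, 0.018, 0.0, 0.0], [0.008, 0.017, 0.0, 0.0]]]
[[[0.0, 0.0, 0.017, 0.0], [0.0, 0.0, 0.017, 0.0], [0.0, 0.0, 0.017, 0.0], [0.0, 0.0, 0.017, 0.0], [0.0, 0.0, 0.017, 0.0]]]
```

{"method": "play_rows", "body": {
  "steps": [
    [[0,0,-0.024,0],[0.001,0,-0.023,0],[0,0,-0.024,0],[0,0,-0.024,0],[0,0,-0.024,0]]
  ]
}}

```text
time: 23.68
ee_pos: [0.6899, -0.1294, 0.1292]
tcp_rot: [180.0, -0.0, -179.3]
wrist_force: [0.9, 0.2, -4.8]
opening: 0.0524
grasp_force: 85.0
```

{"method": "play_rows", "body": {
  "steps": [
    [[0.008,0.017,0,0],[0.008,0.018,0,0],[0.008,0.017,0,0],[0.007,0.018,0,0],[0.008,0.017,0,0]]
  ]
}}

```text
time: 24.1
ee_pos: [0.6497, -0.0421, 0.1281]
tcp_rot: [180.0, -0.0, -179.3]
wrist_force: [-0.5, 0.4, -3.7]
opening: 0.0524
grasp_force: 85.0
```

{"method": "play_rows", "body": {
  "steps": [
    [[0.008,0.018,0,0],[0.008,0.017,0,0],[0.008,0.018,0,0],[0.008,0.017,0,0],[0.007,0.018,0,0]]
  ]
}}

```text
time: 24.52
ee_pos: [0.6094, 0.0453, 0.1282]
tcp_rot: [-180.0, -0.0, -179.3]
wrist_force: [0.5, 0.5, -3.5]
opening: 0.0525
grasp_force: 85.0
```

{"method": "play_rows", "body": {
  "steps": [
    [[0.008,0.017,0,0],[0.008,0.017,0,0],[0.008,0.018,0,0],[0.008,0.017,0,0],[0.008,0.018,0,0]]
  ]
}}

```text
time: 24.93
ee_pos: [0.5685, 0.1318, 0.1283]
tcp_rot: [-180.0, -0.0, -179.3]
wrist_force: [0.2, -0.0, -3.8]
opening: 0.0526
grasp_force: 85.0
```

{"method": "play_rows", "body": {
  "steps": [
    [[0.008,0.017,0,0],[0.007,0.018,0,0],[0.008,0.017,0,0],[0.008,0.018,0,0],[0.008,0.017,0,0]]
  ]
}}

```text
time: 25.35
ee_pos: [0.5284, 0.2184, 0.1282]
tcp_rot: [-180.0, -0.0, -179.3]
wrist_force: [-0.0, 0.0, -3.3]
opening: 0.052
grasp_force: 85.0
```

{"method": "play_rows", "body": {
  "steps": [
    [[0.008,0.018,0,0],[0.008,0.017,0,0],[0.007,0.017,0,0],[0.008,0.018,0,0],[0.008,0.017,0,0]]
  ]
}}

```text
time: 25.77
ee_pos: [0.4884, 0.3049, 0.1283]
tcp_rot: [-180.0, -0.0, -179.3]
wrist_force: [0.3, 0.7, -4.8]
opening: 0.053
grasp_force: 85.0
```

{"method": "play_rows", "body": {
  "steps": [
    [[0,0,0,0],[0,0,0.02,0],[0,0,0.02,0],[0,0,0.02,0],[0,0,0.02,0]]
  ]
}}

```text
time: 26.18
ee_pos: [0.489, 0.3037, 0.0474]
tcp_rot: [-180.0, 0.0, -179.3]
wrist_force: [0.6, 0.3, -4.5]
opening: 0.0527
grasp_force: 85.1
```

```bash
python3 plan.py .4898,.3043,.0175,180.7,5; python3 - <<'E'
from workcell import bot
import cv2
c=bot.camera("side")["img"][100:260,180:420]; cv2.imwrite("pics/p4.png",cv2.resize(c,None,fx=3,fy=3))
E
```

```text
max 0.006 0.0 t 26.18
[[[-0.0, 0.0, 0.006, 0.0], [-0.0, 0.0, 0.006, 0.0], [-0.001, 0.0, 0.006, 0.0], [0.0, 0.0, 0.006, 0.0], [0.0, 0.001, 0.006, 0.0]]]
```

View pics/p4.png

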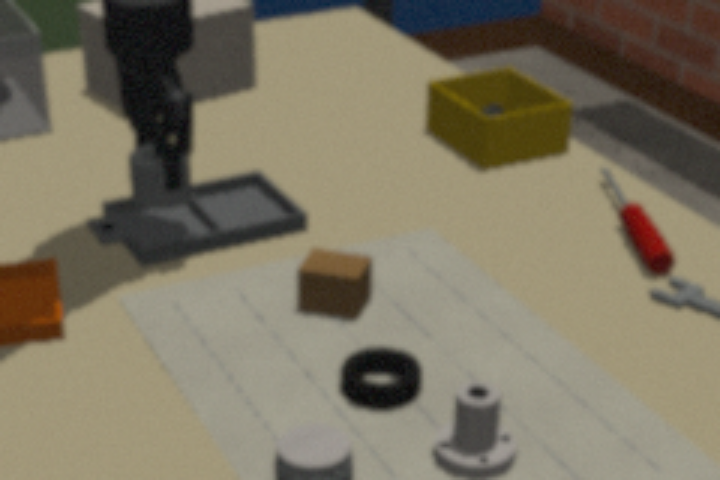

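The collar is held over the tab-end compartment of the grey two-compartment tray (crop (158,180)). The bystanders are unmoved.

{"method": "play_rows", "body": {
  "steps": [
    [[0,0,0.006,0],[0,0,0.006,0],[-0.001,0,0.006,0],[0,0,0.006,0],[0,0,0.005,0]]
  ]
}}

```text
time: 26.65
ee_pos: [0.4904, 0.3043, 0.0194]
tcp_rot: [180.0, 0.0, -179.3]
wrist_force: [-0.7, 0.3, -3.9]
opening: 0.0524
grasp_force: 85.1
```

{"method": "play_rows", "body": {
  "steps": [
    [[0,0,0,0],[0,0,0,0],[0,0,0,0],[0,0,0,0],[0,0,0,0]]
  ],
  "gripper": 0.066
}}

```text
time: 27.07
ee_pos: [0.4903, 0.3044, 0.02]
tcp_rot: [180.0, 0.1, -179.3]
wrist_force: [-0.0, 0.1, 0.3]
opening: 0.0661
grasp_force: 0.0
```

{"method": "play_rows", "body": {
  "steps": [
    [[0,0,-0.01,0],[0,0,-0.02,0],[0,0,-0.025,0],[0,0,-0.03,0],[0,0,-0.025,0]]
  ]
}}

```text
time: 27.48
ee_pos: [0.49, 0.3042, 0.1321]
tcp_rot: [180.0, 0.1, -179.3]
wrist_force: [-0.1, 0.6, 0.5]
opening: 0.0661
grasp_force: 0.0
```

```bash
python3 plan.py .5701,-.113,.13,180.7,15 .5701,-.113,.02,180.7,5
```

```text
max 0.028 0.0 t 27.48
[[[-0.005, -0.028, 0.0, 0.0], [-0.005, -0.028, 0.0, 0.0], [-0.005, -0.028, 0.0, 0.0], [-0.005, -0.027, 0.001, 0.0], [-0.005, -0.028, -0.0, 0.0]]]
[[[-0.005, -0.028, -0.0, 0.0], [-0.005, -0.028, -0.0, 0.0], [-0.005, -0.028, 0.0, 0.0], [-0.005, -0.028, 0.0, 0.0], [-0.005, -0.028, 0.0, 0.0]]]
[[[-0.005, -0.028, 0.001, 0.0], [-0.005, -0.027, -0.0, 0.0], [-0.005, -0.028, -0.0, 0.0], [-0.005, -0.028, -0.0, 0.0], [-0.005, -0.028, 0.0, 0.0]]]
[[[0.0, -0.0, 0.022, 0.0], [0.0, -0.0, 0.022, 0.0], [0.0, -0.0, 0.022, 0.0], [0.0, -0.0, 0.022, 0.0], [0.0, -0.0, 0.022, 0.0]]]
```

{"method": "play_rows", "body": {
  "steps": [
    [[-0.005,-0.028,0,0],[-0.005,-0.028,0,0],[-0.005,-0.028,0,0],[-0.005,-0.027,0.001,0],[-0.005,-0.028,0,0]]
  ]
}}

```text
time: 27.9
ee_pos: [0.5169, 0.1643, 0.1293]
tcp_rot: [180.0, 0.1, -179.3]
wrist_force: [0.6, 0.3, 0.3]
opening: 0.066
grasp_force: 0.0
```

{"method": "play_rows", "body": {
  "steps": [
    [[-0.005,-0.028,0,0],[-0.005,-0.028,0,0],[-0.005,-0.028,0,0],[-0.005,-0.028,0,0],[-0.005,-0.028,0,0]]
  ]
}}

```text
time: 28.32
ee_pos: [0.5436, 0.0244, 0.1295]
tcp_rot: [180.0, 0.1, -179.3]
wrist_force: [-0.5, 0.7, -0.5]
opening: 0.066
grasp_force: 0.0
```

{"method": "play_rows", "body": {
  "steps": [
    [[-0.005,-0.028,0.001,0],[-0.005,-0.027,0,0],[-0.005,-0.028,0,0],[-0.005,-0.028,0,0],[-0.005,-0.028,0,0]]
  ]
}}

```text
time: 28.73
ee_pos: [0.5703, -0.1144, 0.1285]
tcp_rot: [-180.0, 0.1, -179.3]
wrist_force: [0.2, -0.5, -1.1]
opening: 0.0658
grasp_force: 0.0
```

{"method": "play_rows", "body": {
  "steps": [
    [[0,0,0,0],[0,0,0.02,0],[0,0,0.02,0],[0,0,0.02,0],[0,0,0.02,0]]
  ]
}}

```text
time: 29.15
ee_pos: [0.5703, -0.1128, 0.0474]
tcp_rot: [-180.0, 0.1, -179.3]
wrist_force: [-0.3, -0.5, -0.5]
opening: 0.0661
grasp_force: 0.0
```

{"method": "play_rows", "body": {
  "steps": [
    [[0,0,0.015,0],[0,0,0.01,0],[0,0,0.005,0],[0,0,0,0],[0,0,0,0]]
  ]
}}

```text
time: 29.57
ee_pos: [0.5705, -0.1129, 0.0182]
tcp_rot: [-180.0, 0.1, -179.3]
wrist_force: [0.0, -0.5, 0.7]
opening: 0.0659
grasp_force: 0.0
```

{"method": "play_rows", "body": {
  "steps": [
    [[0,0,0,0],[0,0,0,0],[0,0,0,0],[0,0,0,0],[0,0,0,0]]
  ],
  "gripper": 0.0,
  "squeeze": 60
}}

```text
time: 29.98
ee_pos: [0.5707, -0.113, 0.0184]
tcp_rot: [-180.0, 0.1, -179.3]
wrist_force: [-0.3, 1.3, 5.8]
opening: 0.0284
grasp_force: 59.1
```

{"method": "play_rows", "body": {
  "steps": [
    [[0,0,0,0],[0,0,0,0],[0,0,0,0],[0,0,0,0],[0,0,0,0]]
  ]
}}

```text
time: 30.4
ee_pos: [0.5707, -0.113, 0.0184]
tcp_rot: [-180.0, 0.1, -179.3]
wrist_force: [-0.5, -0.6, 6.4]
opening: 0.0288
grasp_force: 59.1
```

```bash
python3 plan.py .5701,-.113,.14,180.7,5 .5678,.3051,.14,180.7,20 .5678,.3051,.05,180.7,5
```

```text
max 0.025 0.0 t 30.4
[[[0.0, 0.0, -0.024, -0.0], [0.0, 0.0, -0.025, -0.0], [0.0, 0.0, -0.024, -0.0], [0.001, 0.0, -0.024, -0.0], [-0.0, 0.0, -0.025, -0.0]]]
[[[-0.0, 0.021, 0.0, -0.0], [-0.0, 0.021, 0.0, -0.0], [-0.0, 0.021, 0.0, -0.0], [-0.001, 0.021, 0.0, -0.0], [0.0, 0.021, 0.0, -0.0]]]
[[[0.0, 0.02, 0.0, -0.0], [-0.0, 0.021, 0.0, -0.0], [-0.0, 0.021, 0.0, -0.0], [-0.0, 0.021, 0.0, -0.0], [-0.001, 0.021, 0.0, -0.0]]]
[[[0.0, 0.021, 0.0, -0.0], [0.0, 0.021, 0.0, -0.0], [-0.0, 0.021, 0.0, -0.0], [-0.0, 0.021, 0.0, -0.0], [-0.0, 0.021, 0.0, -0.0]]]
[[[-0.001, 0.021, 0.0, -0.0], [0.0, 0.02, 0.0, -0.0], [0.0, 0.021, 0.0, -0.0], [-0.0, 0.021, 0.0, -0.0], [-0.0, 0.021, 0.0, -0.0]]]
[[[-0.0, 0.0, 0.018, -0.0], [-0.0, 0.0, 0.018, -0.0], [-0.0, 0.0, 0.018, -0.0], [-0.0, 0.0, 0.018, -0.0], [-0.0, 0.0, 0.018, -0.0]]]
```

{"method": "play_rows", "body": {
  "steps": [
    [[0,0,-0.024,0],[0,0,-0.025,0],[0,0,-0.024,0],[0.001,0,-0.024,0],[0,0,-0.025,0]]
  ]
}}

```text
time: 30.82
ee_pos: [0.5686, -0.1129, 0.1399]
tcp_rot: [180.0, -0.1, -179.3]
wrist_force: [-0.4, 0.1, -2.1]
opening: 0.0286
grasp_force: 59.4
```

{"method": "play_rows", "body": {
  "steps": [
    [[0,0.021,0,0],[0,0.021,0,0],[0,0.021,0,0],[-0.001,0.021,0,0],[0,0.021,0,0]]
  ]
}}

```text
time: 31.23
ee_pos: [0.5686, -0.0071, 0.139]
tcp_rot: [-180.0, -0.0, -179.3]
wrist_force: [-0.5, -0.5, -2.2]
opening: 0.0285
grasp_force: 59.5
```

{"method": "play_rows", "body": {
  "steps": [
    [[0,0.02,0,0],[0,0.021,0,0],[0,0.021,0,0],[0,0.021,0,0],[-0.001,0.021,0,0]]
  ]
}}

```text
time: 31.65
ee_pos: [0.5681, 0.097, 0.139]
tcp_rot: [-180.0, -0.0, -179.3]
wrist_force: [1.2, 0.1, -1.3]
opening: 0.0288
grasp_force: 59.5
```

{"method": "play_rows", "body": {
  "steps": [
    [[0,0.021,0,0],[0,0.021,0,0],[0,0.021,0,0],[0,0.021,0,0],[0,0.021,0,0]]
  ]
}}

```text
time: 32.07
ee_pos: [0.567, 0.202, 0.139]
tcp_rot: [-180.0, -0.0, -179.3]
wrist_force: [0.0, -0.3, -2.1]
opening: 0.0285
grasp_force: 59.5
```

{"method": "play_rows", "body": {
  "steps": [
    [[-0.001,0.021,0,0],[0,0.02,0,0],[0,0.021,0,0],[0,0.021,0,0],[0,0.021,0,0]]
  ]
}}

```text
time: 32.48
ee_pos: [0.5667, 0.306, 0.1388]
tcp_rot: [-180.0, -0.0, -179.3]
wrist_force: [0.5, 0.7, -1.8]
opening: 0.0284
grasp_force: 59.5
```

{"method": "play_rows", "body": {
  "steps": [
    [[0,0,0,0],[0,0,0.02,0],[0,0,0.02,0],[0,0,0.02,0],[0,0,0.02,0]]
  ]
}}

```text
time: 32.9
ee_pos: [0.5668, 0.3046, 0.0581]
tcp_rot: [-180.0, -0.0, -179.3]
wrist_force: [-0.4, 1.1, -3.2]
opening: 0.0283
grasp_force: 59.7
```

```bash
python3 plan.py .5678,.3051,.0245,180.7,5; python3 - <<'E'
from workcell import bot
import cv2
c=bot.camera("side")["img"][100:260,180:420]; cv2.imwrite("pics/p5.png",cv2.resize(c,None,fx=3,fy=3))
E
```

```text
max 0.007 0.0 t 32.9
[[[-0.0, 0.0, 0.007, -0.0], [-0.0, 0.0, 0.006, -0.0], [-0.001, 0.0, 0.007, -0.0], [0.0, 0.0, 0.007, -0.0], [-0.0, 0.001, 0.007, -0.0]]]
```

View pics/p5.png

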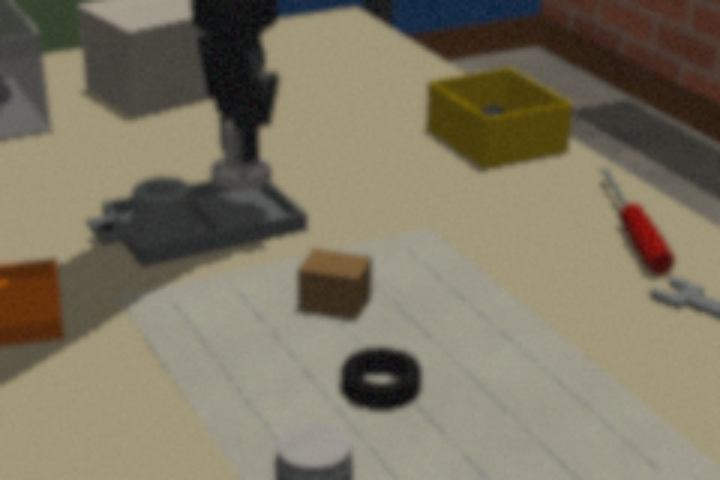

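The collar stands in the tab compartment (crop (158,205)) and the hub is level over the second (240,172). Lower it, release, rise and back away.

{"method": "play_rows", "body": {
  "steps": [
    [[0,0,0.007,0],[0,0,0.007,0],[-0.001,0,0.007,0],[0,0,0.007,0],[0,0,0.005,0]]
  ]
}}

```text
time: 33.37
ee_pos: [0.5682, 0.3051, 0.026]
tcp_rot: [180.0, 0.0, -179.3]
wrist_force: [0.6, 0.1, -2.5]
opening: 0.0286
grasp_force: 59.7
```

{"method": "play_rows", "body": {
  "steps": [
    [[0,0,0,0],[0,0,0,0],[0,0,0,0],[0,0,0,0],[0,0,0,0]]
  ],
  "gripper": 0.055
}}

```text
time: 33.78
ee_pos: [0.5683, 0.3052, 0.0269]
tcp_rot: [180.0, 0.0, -179.3]
wrist_force: [0.1, -0.3, -0.4]
opening: 0.055
grasp_force: 0.0
```

{"method": "play_rows", "body": {
  "steps": [
    [[0,0,-0.01,0],[0,0,-0.02,0],[0,0,-0.025,0],[0,0,-0.03,0],[0,0,-0.03,0]]
  ]
}}

```text
time: 34.2
ee_pos: [0.5677, 0.3049, 0.1432]
tcp_rot: [-180.0, -0.0, -179.3]
wrist_force: [0.2, 0.4, -0.4]
opening: 0.0546
grasp_force: 0.0
```

{"method": "play_rows", "body": {
  "steps": [
    [[0.02,-0.03,-0.02,0],[0.02,-0.03,-0.02,0],[0.02,-0.03,-0.01,0],[0.02,-0.03,-0.01,0],[0.02,-0.03,0,0]]
  ]
}}

```text
time: 34.62
ee_pos: [0.4693, 0.1529, 0.2044]
tcp_rot: [179.9, 0.2, -179.3]
wrist_force: [0.9, 0.4, 0.3]
opening: 0.0549
grasp_force: 0.0
```

{"method": "play_rows", "body": {
  "steps": [
    [[0.02,-0.02,0,0],[0.02,-0.02,0,0],[0.01,-0.01,0,0],[0,0,0,0],[0,0,0,0]]
  ]
}}

```text
time: 35.03
ee_pos: [0.4206, 0.1031, 0.2026]
tcp_rot: [180.0, 0.1, -179.4]
wrist_force: [0.2, 0.6, -0.4]
opening: 0.0548
grasp_force: 0.0
```

```bash
python3 - <<'E'
from workcell import bot
import cv2, numpy as np
a=bot.camera("top")["img"][130:290,70:480]; b=bot.camera("side")["img"][140:370,110:460]
a=cv2.resize(a,None,fx=1.8,fy=1.8); b=cv2.resize(b,(738,310)) if 0 else cv2.resize(b[:, :],None,fx=1.33,fy=1.33)
b=cv2.copyMakeBorder(b,0,0,0,a.shape[1]-b.shape[1],cv2.BORDER_CONSTANT)
cv2.imwrite("pics/end.png",cv2.convertScaleAbs(np.vstack([a,b]),alpha=1.4)); print(a.shape,b.shape)
E
```

```text
(288, 738, 3) (306, 738, 3)
```

View pics/end.png

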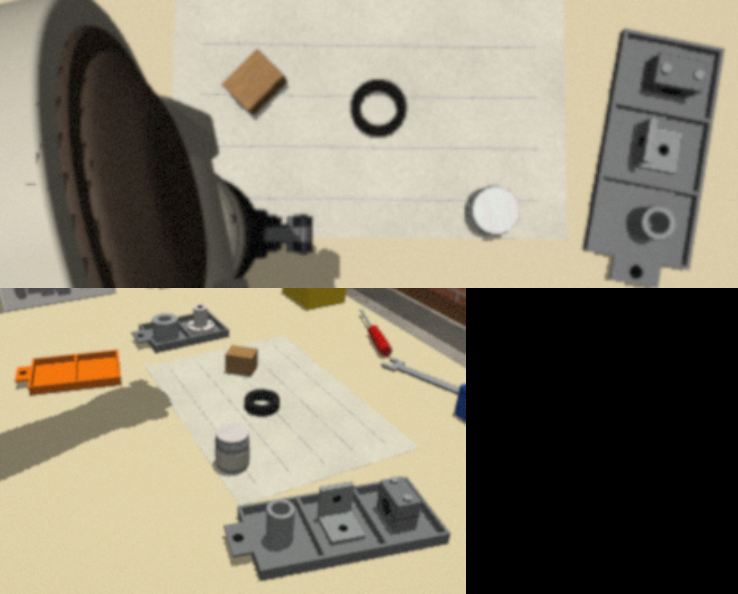

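The final picture shows all five parts upright in their own compartments. The sleeve, angle and block are in the long tray (bottom panel (280,522), (342,515), (400,503)), and the collar and hub are in the short tray ((165,327), (200,318)). The bystanders are untouched.

```bash
python3 -c "from workcell import bot; print(bot.job_done())"
```

```text
the job is handed in; nothing more can be done
None
```

I placed all five parts upright in their assigned compartments, left the tape, carton and tin where they were, and handed the job in at about 35 s of the 128 s; the hand-in gave no verdict, so this rests on the final pictures.

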